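# Lock the line reel into its stand with a linchpin

## Task

Lay the line reel's axle level into both notches of the reel stand, then push the linchpin from the robot's side fully home through both horns of the tall fork, above the axle, and swing its sprung wire bail over the pin's end until it snaps shut. Let go of everything and leave the jar, the tape roll and the torch where they are.

Things in the scene. Friction and masses are not known exactly. Their poses are not given: they have to be found in the camera images.
- stand: Reel stand, fixed. Wooden foot 100 x 200 x 12 mm, origin under its centre, z up, y along the axle, front (robot's side) at -x. Aluminium uprights 48 mm (x) by 26 mm (y) at y = +-76 mm, each with an open-topped V notch for the axle (seated axle centre x 0, z 80 mm). Left (+y): a tall fork of two horns, tops at z 122 mm. Right (-y): a low saddle, top at z 92 mm.
- stand_hole (a point): On the stand: middle of the floor edge of the front mouth of the pin hole (stand frame -24, +76, 90 mm); the pin's origin lies here when home. Axes as the stand's. The hole runs along x through both horns, rectangular, 14 mm wide (y), 20 mm high, floor at z 90 mm, so the pin passes 3 mm above the seated axle.
- notch_left (a point): On the stand: centre line of a seated axle in the tall fork (stand frame 0, +76, 80 mm). Its horns are 13 mm thick in x (-24 to -11 and +11 to +24 mm), the slot between them is 22 mm wide.
- notch_right (a point): On the stand: centre line of a seated axle in the low saddle (stand frame 0, -76, 80 mm); mouth 22 mm wide.
- reel: Line reel, about 200 g, the same both ways round: steel axle 14 mm thick, 196 mm long along y, origin mid-axis. In the middle a wooden core 28 mm thick, 60 mm long (grasp it, across the axle) between square plates 48 x 48 x 6 mm at y = +-33 mm; collars 22 mm thick, outer faces at y = +-55 mm. Starts on its plates' flat edges, axis 24 mm above the surface.
- axle_a (a point): On the reel: axis point at its y = +76 mm.
- axle_b (a point): On the reel: axis point at its y = -76 mm.
- pin: Steel linchpin, 124 mm long, about 170 g, lying flat on the mat, or on the bare desk 3 mm lower. Origin: underside, at the shoulder face; z up, +x to the nose; undersides flush. Shank 10 wide, 16 high, x 0 to 46 mm, then a tapered nose to x 60 mm at z 8. Head (shoulder) 30 wide, 24 high, x -14 to 0. Home: shoulder against the front horn, nose 12 mm out of the back horn.
- pin_grip (a point): On the pin: middle of its handle (pin frame -40, 0, 13 mm). The handle is a bar 12 mm wide (y), 26 mm high, x -63 to -14 mm, to be gripped across y.
- bail (a joint): Angle (rad) of the wire bail hinged on the pin's head: 0 open (leaning up and forward at 57 degrees), 1.0 shut (wires level beside the shank, cross wire beyond the nose). Over-centre spring: past about 0.55 it snaps shut by itself, before that it springs back open. About 0.6 N at the cross wire moves it. Starts open.
- bail_end (a point): On the bail: middle of its cross wire. The bail is a U of 5 mm wire, 42 mm wide between wire centres, that straddles the fork when closed. Hinge axis along y at pin frame x -7, z 10 mm; cross wire 73 mm from it.
- jar: Bystander: small upright white jar, 34 mm wide, 45 mm high, origin under its centre.
- tape: Bystander: roll of tape lying flat, 52 mm wide, 16 mm high, origin under its centre.
- torch: Bystander: black torch standing on its tail, 27 mm wide, 98 mm high, origin under its centre.
- task_lamp: Bystander: black desk lamp at the right, fixed; its slanting arm and head reach up to about 0.6 m, keep the robot clear of it. Origin under its foot.

How it is judged:
On the way, in this order (a step that is already met when the one before it is completed fails the run):
1. the axle lies in both notches (z of axle_a in the frame of stand between 0.075 and 0.085 m and z of axle_b in the frame of stand between 0.075 and 0.085 m and x of axle_a in the frame of stand between -0.006 and 0.006 m and x of axle_b in the frame of stand between -0.006 and 0.006 m and y of reel in the frame of stand between -0.016 and 0.016 m), for 0.2 s.
2. the pin is home through both horns (distance between pin and stand_hole below 0.009 m and angle between the x axis of pin and the x axis of stand, either way round below 0.15 rad and x of pin in the frame of stand_hole above -0.006 m), for 0.2 s.
At the end, for the whole second after the job is handed in: Axle in both notches (centre within 5 mm in height, 6 mm fore and aft; reel within 16 mm of the middle); pin home (shoulder within 6 mm of the front horn, origin within 9 mm of its place, within 0.15 rad of the hole's direction); bail shut (above 0.88 rad); reel and pin at rest (all of step 1 and all of step 2 and value of joint bail above 0.88 rad and linear speed of each of reel, pin below 0.03 m/s); the robot touches nothing.
It fails at once if the jar, the tape roll or the torch is displaced by more than 30 mm (distance of any of jar, tape, torch from where it was at the start of the episode above 0.03 m).
It also fails if it takes over 72 s, if anything falls off the work surface, if the arm or the gripper's body presses on something with over 40 N, if the wrist force passes 120 N, or if a joint passes its speed limit or range.

## Robot

A 6-joint arm with a two-finger parallel gripper is mounted at the origin on a cart in front of the work surface, level with it; the furniture and walls round the work are solid. World frame = base frame: x ahead of the robot, y to its left, z up, the work surface at z = 0. Lengths are in m, angles in rad, forces in N, time in s.
With the tool pointing down it reaches from about 0.3 to 1 m from the base axis. Payload 5.1 kg.
Tool frame: the origin (TCP) lies midway between the tips of the shut fingers; the grasp point (between the pads) lies grasp_offset behind it (grasp_offset is the distance from the TCP to the grasp point, in m); z points along the fingers, y is the line along which they close (so a half turn about z gives the same grasp; the last joint's range is limited). The gripper opens to 95 mm and grips with 3 to 60 N. Pads are 20 mm wide; open, the fingers measure 119 mm over their backs; the gripper's body (75 mm by 180 mm) begins 59 mm behind the grasp point.
Start: joints at [1.039, 0.124, 1.65, -0, 1.367, -0.083], TCP at [0.282, 0.586, 0.215] pointing down, gripper open.
Joint ranges: [-2.61, 2.61], [-1.02, 2.33], [0.03, 2.71], [-1.35, 4.49], [0.32, 2.68], [-2.91, 2.91]. Speed limits (rad/s): [2.57, 2.57, 3.14, 3.14, 3.14, 3.14].

## Interface

Orientations are given as a rotation vector (axis times angle).
In Python, from bench import sense, get_image, calibration, close_job, grasp_offset gives the robot as it stands. The module is installed in compiled form; this text tells all that it offers.
- The arm moves only by the tool carry_out, never from a script. Its argument "steps" is a list of rows, each an object of numbers: "x", "y", "z": the shift along the world's x, y, z in units of 30 mm (1.0 is 30 mm); "roll": the turn about the world's z in rad. In form: [{"x": .., "y": .., "z": .., "roll": ..}, ...]. A call has exactly 8 rows; each row is the pose to reach, as a shift and turn from the pose commanded when the call began; what a row does not reach only later rows make up. A row lasts 1/10 s, in which the tool goes at most 50 mm and 8.59 degrees, less where a joint would pass 70% of its speed; a pose out of reach is approached as far as the arm can. A call with a gripper value outside its range is refused whole. "gripper" is the opening, from -1 (shut) to 1 (fully open), so that 0 is half open, set as the call begins (left out, the last holds). The fingers move at their own pace and stop on an object; the grip force is fixed at half the most. Time passes only in rows, so rows that repeat a pose let the fingers close, or fill a call up. It gives the time, the measured TCP pose, the force, the opening and the grip force at its end, in the units of the state.
- sense(): the state, without advancing time (a new reading comes with each control period).
- get_image(name): name is "side" or "top" or "wrist"; returns the picture (400x640x3 uint8, red, green, blue); there is no depth.
- calibration(name): a dict with "mtx" (3x3 intrinsics, pixels), "k1" (the pictures are not rectified: a ray, as slopes to the right and down, at radius r is drawn at 1 + k1 r^2 times it, then the intrinsics apply), "rvec" (rotation vector, rad) and "tvec" (3), from world to camera coordinates, as OpenCV has them. Camera axes: x right, y down, z forward; pixel columns grow to the right and rows downward; lengths in m; the calibration is good to about 2 mm. A picture is of the moment at which its call begins: read the wrist's pose just before it. calibration takes no time and is no camera call; for the wrist camera it gives the pose at the moment of the call.
- close_job(): hands the job in; it is judged then, once.
The state is a dict: "time_s": time; "q": joint angles; "joint_vel": joint speeds; "joint_efforts": joint torques, N m; "position": TCP position; "tcp_rot": TCP orientation; "force": force on the tool from outside, world axes, zero at the start; "ft_torque": the same for the moment, N m; "finger_gap": finger opening in m; "grip_force": force on a finger pad.
Only numpy, scipy, OpenCV 4.12 (cv2) and the standard library are available. Lean on these libraries where they do the work, as an engineer would, in place of code of your own. Each camera call takes 0.05 s, during which the arm holds its last target. There are 200 camera calls.

## Working session

There is one attempt and no reset: what is moved stays moved. The work goes in short steps, Python scripts to look and compute and a tool call to move; the robot and the scene stay as the last step left them, time stands still between calls to the robot, and variables do not carry over. Pictures are saved under pics/ and viewed, at most 11 in all, crops included, and the job is handed in when it is done.

Besides the shell and the picture viewer there is one more tool, called after "Request:" as a command line: name --argument value ..., lists and objects as JSON in quotes. carry_out: Moves the arm, as the interface text tells. Its arguments: {"type":"object","properties":{"steps":{"type":"array"},"gripper":{"type":"number"}},"required":["steps"]}

```bash
mkdir -p pics
cat > h.py <<'E'
import numpy as np,cv2
from bench import *
def px2w(name,pts,z,cal=None):
    c=cal or calibration(name); K=np.array(c["mtx"]);R=cv2.Rodrigues(np.array(c["rvec"],float))[0];t=np.array(c["tvec"],float).ravel()
    out=[]
    for (u,v),zz in zip(pts,np.broadcast_to(z,len(pts))):
        d=np.array([(u-K[0,2])/K[0,0],(v-K[1,2])/K[1,1]]);s=d.copy()
        for _ in range(20): s=d/(1+c["k1"]*(s@s))
        r=R.T@np.array([s[0],s[1],1]);o=-R.T@t
        out.append(o+r*(zz-o[2])/r[2])
    return np.array(out)
def w2px(name,P,cal=None):
    c=cal or calibration(name); K=np.array(c["mtx"]);R=cv2.Rodrigues(np.array(c["rvec"],float))[0];t=np.array(c["tvec"],float).ravel()
    q=(R@np.atleast_2d(P).T).T+t; s=q[:,:2]/q[:,2:]; s=s*(1+c["k1"]*(s**2).sum(1,keepdims=True))
    return s*[K[0,0],K[1,1]]+[K[0,2],K[1,2]]
def snap(name,f,crop=None,scale=1):
    im=get_image(name)[:,:,::-1]
    if crop: u0,v0,u1,v1=crop; im=im[v0:v1,u0:u1]
    im=cv2.resize(im,None,fx=scale,fy=scale,interpolation=cv2.INTER_CUBIC); cv2.imwrite("pics/"+f,im)
E
python3 - <<'E'
from h import *
print(sense(),grasp_offset)
snap("top","t0.png",scale=1.25);snap("side","s0.png",scale=1.25)
for n in("top","side"):
  c=calibration(n);R=cv2.Rodrigues(np.array(c["rvec"],float))[0];print(n,c["mtx"],-R.T@np.array(c["tvec"]).ravel(),R[2])
E
```

```text
{'time_s': 0.0, 'q': array([ 1.03941248e+00,  1.24471227e-01,  1.65167153e+00, -7.89055115e-06,
        1.36748577e+00, -8.26217129e-02]), 'joint_vel': array([-0.00148495, -0.00146579,  0.00053995, -0.00063774,  0.00225004,
        0.00035577]), 'joint_efforts': array([ 1.16136714e-03, -4.17609251e+01, -3.59928954e+01,  7.74021121e-02,
        4.92583145e-02, -1.80749889e-04]), 'position': array([0.2817183 , 0.58506663, 0.21341043]), 'tcp_rot': array([-6.98875713e-01, -3.06224570e+00,  3.05150485e-03]), 'force': array([ 0.12866049,  0.04075489, -0.58042847]), 'ft_torque': array([0.02673214, 0.02487328, 0.01917949]), 'grip_force': 0.0, 'finger_gap': 0.09495912277977359} 0.0188
top [[496.60792113   0.         320.69679529]
 [  0.         496.60792113 204.5192597 ]
 [  0.           0.           1.        ]] [-0.01319992 -0.04238628  1.65958381] [ 0.34798175  0.05557884 -0.93585239]
side [[433.29666243   0.         319.78876329]
 [  0.         433.29666243 201.6896855 ]
 [  0.           0.           1.        ]] [ 0.36794494 -1.13796813  0.52683596] [ 0.13206527  0.92958548 -0.34413603]
```

View pics/t0.png

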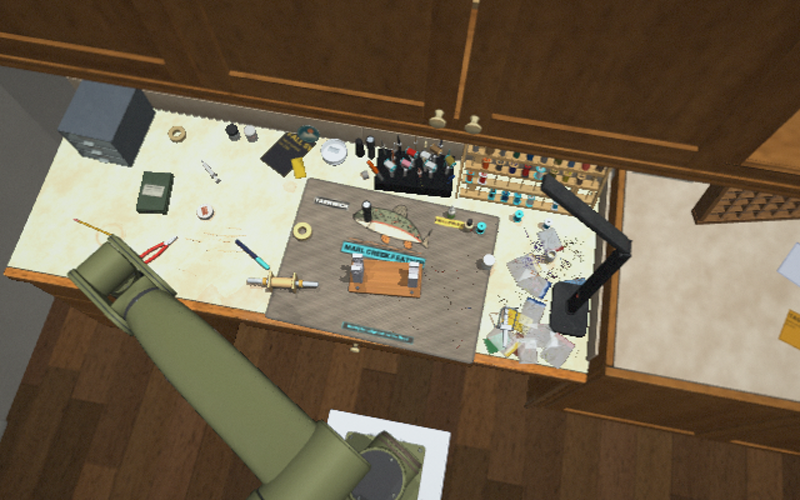

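View pics/s0.png

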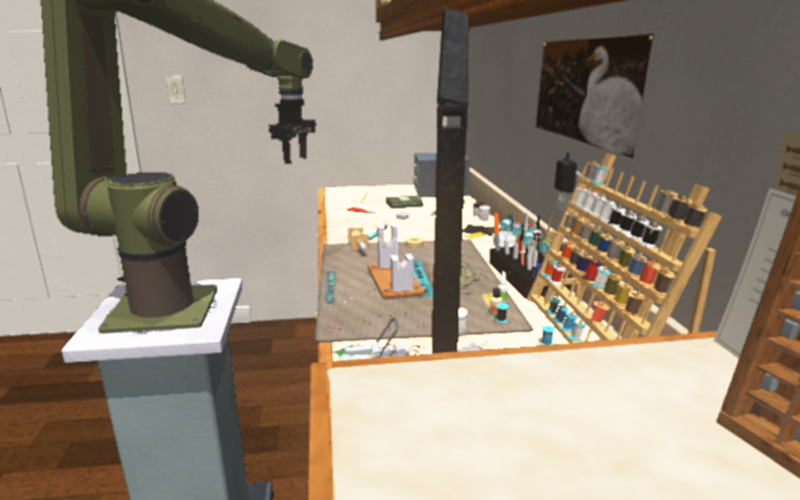

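The top view shows the reel at (283,282), the stand at (385,278), tape at (302,230), torch at (367,210), jar at (488,261) and lamp foot at (570,310). The pin seems to lie near (510,330), with its bail visible in the side view at (385,330).

Run:
```python
from h import *
im=get_image("top")[:,:,::-1]; s=get_image("side")[:,:,::-1]
a=im[195:245,195:355]; a=cv2.resize(a,(800,250),interpolation=cv2.INTER_CUBIC)
b=im[230:300,380:472]; b=cv2.resize(b,(460,350),interpolation=cv2.INTER_CUBIC)
c=s[245:290,262:330]; c=cv2.resize(c,(340,225),interpolation=cv2.INTER_CUBIC)
o=np.zeros((600,800,3),np.uint8); o[:250]=a;o[250:600,:460]=b;o[250:475,460:]=c
cv2.imwrite("pics/c0.png",o)
```

```text
(no output)
```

View pics/c0.png

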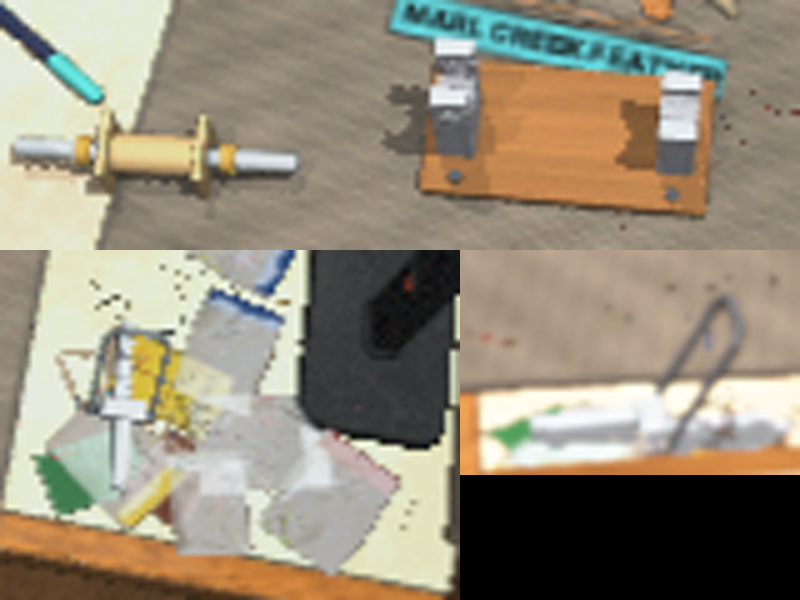

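The crop shows the reel's axle ends at (12,147) and (298,162). The stand foot's corners are at about (433,62), (716,80), (704,215) and (418,190). In the lower crop, the pin handle runs from (119,488) to the head at (125,410), with the nose pointing up and the bail open.

Run:
```python
from h import *
from scipy.optimize import least_squares
A=lambda p:[(195+(x-2)/5,195+(y-2)/5) for x,y in p]
B=lambda p:[(380+(x-2)/5,230+(y-252)/5) for x,y in p]
r=px2w("top",A([(12,147),(298,162),(155,155)]),0.026);print("reel",r)
cs=A([(433,62),(716,80),(704,215),(418,190)])
w=px2w("top",cs,0.012);print("stand corners",w,w.mean(0))
loc=np.array([(50,100),(50,-100),(-50,-100),(-50,100)])/1000
def f(p):
    c,s=np.cos(p[2]),np.sin(p[2]); return ((loc@np.array([[c,s],[-s,c]])+p[:2])-w[:,:2]).ravel()
q=least_squares(f,[.4,0,0]);print(q.x,q.fun*1000)
print("pin end/head",px2w("top",B([(120,488),(125,402),(122,335)]),[.026,.024,.016]))
print("bystanders",px2w("top",[(302/1.25,230/1.25),(367/1.25,205/1.25),(488/1.25,261/1.25),(570/1.25,310/1.25)],[.01,.098,.03,.0]))
```

```text
reel [[0.44345297 0.46091194 0.026     ]
 [0.46970086 0.26477092 0.026     ]
 [0.45622373 0.36273313 0.026     ]]
stand corners [[ 0.56401766  0.19089464  0.012     ]
 [ 0.58821205 -0.00806376  0.012     ]
 [ 0.48878484 -0.01698909  0.012     ]
 [ 0.46950579  0.18108303  0.012     ]] [0.52763009 0.0867312  0.012     ]
[0.52763009 0.0867312  0.10656218] [ 2.6927437   0.58735706 -0.22952178  0.68023697 -0.23507542 -1.03049707
 -2.2281465  -0.23709696]
pin end/head [[ 0.39149942 -0.26463491  0.026     ]
 [ 0.45115471 -0.26083583  0.024     ]
 [ 0.49990762 -0.25398431  0.016     ]]
bystanders [[ 0.62431242  0.34965622  0.01      ]
 [ 0.69725333  0.17014031  0.098     ]
 [ 0.62277097 -0.18816158  0.03      ]
 [ 0.53364803 -0.43379885  0.        ]]
```

Request:
carry_out --gripper 1 --steps '[{"x":0.8,"y":-1.0,"z":-0.4,"roll":-0.14},{"x":1.6,"y":-2.1,"z":-0.8,"roll":-0.28},{"x":2.5,"y":-3.2,"z":-1.3,"roll":-0.42},{"x":3.3,"y":-4.2,"z":-1.8,"roll":-0.56},{"x":4.1,"y":-5.3,"z":-2.3,"roll":-0.7},{"x":5.0,"y":-6.4,"z":-2.8,"roll":-0.85},{"x":5.8,"y":-7.45,"z":-3.2,"roll":-0.99},{"x":5.8,"y":-7.45,"z":-3.2,"roll":-0.99}]'

```text
time_s: 1.0
position: [0.457, 0.3581, 0.1162]
tcp_rot: [-2.078, -2.356, 0.007]
force: [0.1, 0.6, -1.2]
finger_gap: 0.095
grip_force: 0.0
```

Run:
```python
from h import *
s=sense();print(s['position'],s['tcp_rot'],s['force'])
c=calibration("wrist");snap("wrist","w1.png",scale=1.25)
print(w2px("wrist",[[.443,.461,.026],[.470,.265,.026],[.456,.363,.026],[.456,.363,.04]],c)*1.25)
np.save("c1.npy",c,allow_pickle=True)
```

```text
[0.45703777 0.35806006 0.11617352] [-2.0778454  -2.35623603  0.0067801 ] [ 0.089145    0.60773516 -1.16396462]
[[392.329072    84.99751359]
 [395.22415385 385.71406722]
 [393.16619598 251.13944417]
 [393.22897588 257.85986036]]
```

View pics/w1.png

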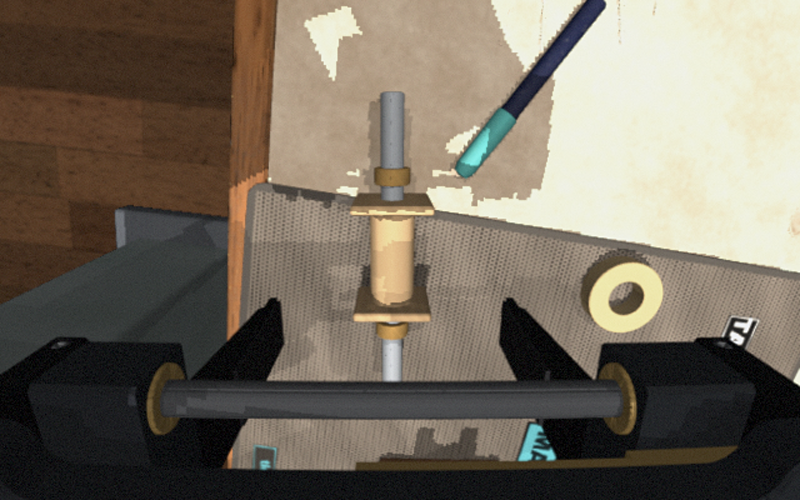

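The wrist view shows the reel's core centred at about (392,260), midway between the fingers and about 4 mm nearer −y than estimated. That puts it under the current TCP, so I go straight down.

Request:
carry_out --steps '[{"z":-0.7},{"z":-1.4},{"z":-2.1},{"z":-2.7},{"z":-3.2},{"z":-3.5},{"z":-3.5},{"z":-3.5}]'

```text
schema error: expected keys x, y, z, roll
```

Request:
carry_out --gripper -1 --steps '[{"z":0},{"z":0},{"z":0},{"z":0},{"z":0},{"z":0},{"z":0},{"z":0}]'

```text
schema error: expected keys x, y, z, roll
```

Request:
carry_out --gripper 1 --steps '[{"x":0,"y":0,"z":-0.7,"roll":0},{"x":0,"y":0,"z":-1.4,"roll":0},{"x":0,"y":0,"z":-2.1,"roll":0},{"x":0,"y":0,"z":-2.7,"roll":0},{"x":0,"y":0,"z":-3.2,"roll":0},{"x":0,"y":0,"z":-3.5,"roll":0},{"x":0,"y":0,"z":-3.5,"roll":0},{"x":0,"y":0,"z":-3.5,"roll":0}]'

```text
time_s: 1.85
position: [0.4563, 0.3627, 0.0143]
tcp_rot: [2.069, 2.364, 0.001]
force: [-0.2, -0.4, 0.2]
finger_gap: 0.0952
grip_force: 0.0
```

Request:
carry_out --gripper -1 --steps '[{"x":0,"y":0,"z":0,"roll":0},{"x":0,"y":0,"z":0,"roll":0},{"x":0,"y":0,"z":0,"roll":0},{"x":0,"y":0,"z":0,"roll":0},{"x":0,"y":0,"z":0,"roll":0},{"x":0,"y":0,"z":0,"roll":0},{"x":0,"y":0,"z":0,"roll":0},{"x":0,"y":0,"z":0,"roll":0}]'

```text
time_s: 2.65
position: [0.456, 0.3621, 0.0136]
tcp_rot: [-2.07, -2.363, 0.0]
force: [-0.5, 0.1, 0.2]
finger_gap: 0.037
grip_force: 0.0
```

Request:
carry_out --steps '[{"x":0,"y":0,"z":-0.2,"roll":0},{"x":0,"y":0,"z":-0.2,"roll":0},{"x":0,"y":0,"z":-0.2,"roll":0},{"x":0,"y":0,"z":-0.2,"roll":0},{"x":0,"y":0,"z":-0.2,"roll":0},{"x":0,"y":0,"z":-0.2,"roll":0},{"x":0,"y":0,"z":-0.2,"roll":0},{"x":0,"y":0,"z":-0.2,"roll":0}]'

```text
time_s: 3.45
position: [0.456, 0.3621, 0.0077]
tcp_rot: [2.07, 2.363, 0.0]
force: [0.9, 0.4, 2.0]
finger_gap: 0.0272
grip_force: 30.0
```

Request:
carry_out --steps '[{"x":0,"y":0,"z":1.2,"roll":0},{"x":0,"y":0,"z":2.6,"roll":0},{"x":0,"y":0,"z":4.0,"roll":0},{"x":0.1,"y":-0.5,"z":5.0,"roll":0},{"x":0.4,"y":-1.5,"z":5.1,"roll":-0.01},{"x":0.8,"y":-3.0,"z":5.1,"roll":-0.02},{"x":1.2,"y":-4.5,"z":5.1,"roll":-0.02},{"x":1.6,"y":-6.0,"z":5.1,"roll":-0.026}]'

```text
time_s: 4.25
position: [0.503, 0.1804, 0.1596]
tcp_rot: [-2.099, -2.336, 0.003]
force: [0.1, 0.1, -1.6]
finger_gap: 0.0275
grip_force: 30.0
```

Request:
carry_out --steps '[{"x":0.3,"y":-1.2,"z":0,"roll":0},{"x":0.6,"y":-2.2,"z":0,"roll":0},{"x":0.75,"y":-2.9,"z":0,"roll":0},{"x":0.79,"y":-3.18,"z":0,"roll":0},{"x":0.79,"y":-3.18,"z":0,"roll":0},{"x":0.79,"y":-3.18,"z":0,"roll":0},{"x":0.79,"y":-3.18,"z":0,"roll":0},{"x":0.79,"y":-3.18,"z":0,"roll":0}]'

```text
time_s: 5.05
position: [0.5275, 0.0877, 0.1606]
tcp_rot: [-2.099, -2.337, -0.0]
force: [-0.5, -0.2, -1.0]
finger_gap: 0.0272
grip_force: 30.0
```

Run:
```python
from h import *
s=sense();print(s['position'],s['tcp_rot'],s['grip_force'])
t=get_image("top")[:,:,::-1]; sd=get_image("side")[:,:,::-1]; c=calibration("wrist");w=get_image("wrist")[:,:,::-1]
o=np.zeros((600,800,3),np.uint8)
o[:400,:640]=w
o[400:,:400]=cv2.resize(t[185:255,260:400],(400,200),interpolation=cv2.INTER_CUBIC)
o[400:,400:]=cv2.resize(sd[150:240,270:450],(400,200),interpolation=cv2.INTER_CUBIC)
cv2.imwrite("pics/p1.png",o); np.save("c1.npy",c,allow_pickle=True)
a=.1066;ux=np.array([np.cos(a),np.sin(a)]);uy=np.array([-ux[1],ux[0]]);O=np.array([.5276,.0867])
P=lambda x,y,z:[*(O+x*ux+y*uy),z]
print("wrist fork tops",w2px("wrist",[P(-24,89,122) if 0 else P(-.024,.089,.122),P(.024,.089,.122),P(-.011,.089,.122),P(.011,.089,.122),P(0,.098,.165)],c))
```

```text
[0.52750074 0.0877008  0.16062055] [-2.09866783e+00 -2.33747749e+00 -1.64005282e-05] 29.985462427139282
wrist fork tops [[274.1403591   89.34995014]
 [356.74414436  89.4491119 ]
 [296.50999623  89.3012627 ]
 [334.39512771  89.3467568 ]
 [316.31916213  66.24663325]]
```

View pics/p1.png

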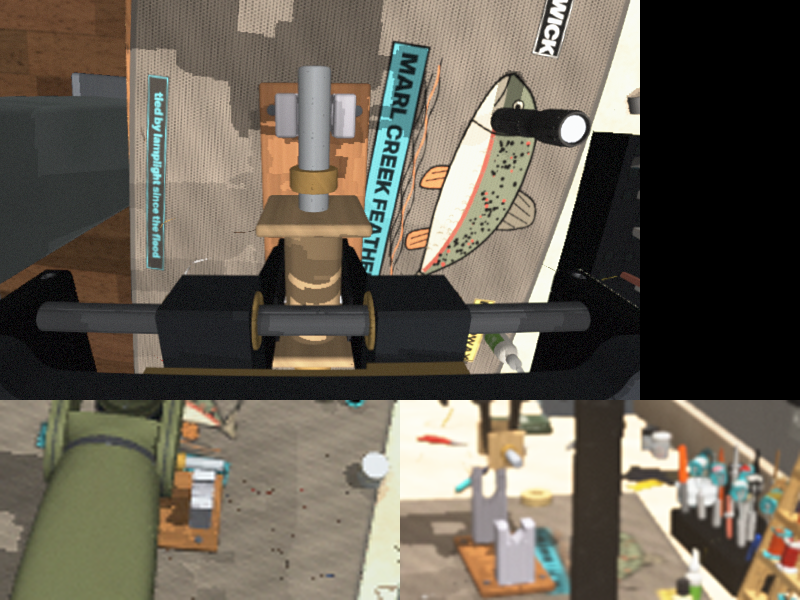

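The wrist view shows the axle's end centred at u=314.5 and the fork's slot centred at u=315.6, so they agree within 1 mm and I can lower it straight down.

Request:
carry_out --steps '[{"x":0,"y":0,"z":-0.6,"roll":0},{"x":0,"y":0,"z":-1.2,"roll":0},{"x":0,"y":0,"z":-1.8,"roll":0},{"x":0,"y":0,"z":-2.3,"roll":0},{"x":0,"y":0,"z":-2.7,"roll":0},{"x":0,"y":0,"z":-3.0,"roll":0},{"x":0,"y":0,"z":-3.15,"roll":0},{"x":0,"y":0,"z":-3.15,"roll":0}]'

```text
time_s: 6.0
position: [0.5275, 0.0867, 0.0657]
tcp_rot: [-2.1, -2.336, 0.001]
force: [-0.3, -0.6, -2.1]
finger_gap: 0.0271
grip_force: 30.0
```

Request:
carry_out --steps '[{"x":0,"y":0,"z":-0.05,"roll":0},{"x":0,"y":0,"z":-0.1,"roll":0},{"x":0,"y":0,"z":-0.1,"roll":0},{"x":0,"y":0,"z":-0.1,"roll":0},{"x":0,"y":0,"z":-0.1,"roll":0},{"x":0,"y":0,"z":-0.1,"roll":0},{"x":0,"y":0,"z":-0.1,"roll":0},{"x":0,"y":0,"z":-0.1,"roll":0}]'

```text
time_s: 6.8
position: [0.5283, 0.0867, 0.0637]
tcp_rot: [2.1, 2.335, 0.001]
force: [0.4, 0.4, 1.1]
finger_gap: 0.0272
grip_force: 30.0
```

Request:
carry_out --gripper 0 --steps '[{"x":0,"y":0,"z":0,"roll":0},{"x":0,"y":0,"z":0,"roll":0},{"x":0,"y":0,"z":0,"roll":0},{"x":0,"y":0,"z":0,"roll":0},{"x":0,"y":0,"z":0.4,"roll":0},{"x":0,"y":0,"z":1.2,"roll":0},{"x":0,"y":0,"z":2.4,"roll":0},{"x":0,"y":0,"z":3.6,"roll":0}]'

```text
time_s: 7.6
position: [0.5273, 0.0867, 0.1727]
tcp_rot: [-2.1, -2.336, 0.001]
force: [0.3, 0.2, -0.7]
finger_gap: 0.0472
grip_force: 0.0
```

Request:
carry_out --gripper 0.3 --steps '[{"x":-0.3,"y":-1.0,"z":0.3,"roll":-0.14},{"x":-0.6,"y":-2.2,"z":0.3,"roll":-0.28},{"x":-1.0,"y":-3.5,"z":0.2,"roll":-0.42},{"x":-1.4,"y":-4.8,"z":0.1,"roll":-0.56},{"x":-1.8,"y":-6.1,"z":0,"roll":-0.7},{"x":-2.2,"y":-7.4,"z":0,"roll":-0.84},{"x":-2.6,"y":-8.6,"z":0,"roll":-0.98},{"x":-2.9,"y":-9.6,"z":0,"roll":-1.12}]'

```text
time_s: 8.4
position: [0.44, -0.2031, 0.1723]
tcp_rot: [3.022, 0.853, 0.001]
force: [-0.5, -0.3, 0.6]
finger_gap: 0.0616
grip_force: 0.0
```

Request:
carry_out --steps '[{"x":-0.3,"y":-0.7,"z":-0.3,"roll":-0.14},{"x":-0.6,"y":-1.4,"z":-0.7,"roll":-0.28},{"x":-0.8,"y":-1.9,"z":-1.0,"roll":-0.42},{"x":-0.88,"y":-2.02,"z":-1.2,"roll":-0.45},{"x":-0.88,"y":-2.02,"z":-1.2,"roll":-0.45},{"x":-0.88,"y":-2.02,"z":-1.2,"roll":-0.45},{"x":-0.88,"y":-2.02,"z":-1.2,"roll":-0.45},{"x":-0.88,"y":-2.02,"z":-1.2,"roll":-0.45}]'

```text
time_s: 9.2
position: [0.4149, -0.2615, 0.1358]
tcp_rot: [3.136, 0.171, 0.001]
force: [-0.1, 0.3, -0.3]
finger_gap: 0.0617
grip_force: 0.0
```

Run:
```python
from h import *
s=sense();print(s['position'],s['tcp_rot'],s['q'])
t=get_image("top")[:,:,::-1]; sd=get_image("side")[:,:,::-1]; c=calibration("wrist");w=get_image("wrist")[:,:,::-1]
o=np.zeros((600,800,3),np.uint8)
o[:400,:640]=w
o[400:,:400]=cv2.resize(t[185:255,260:400],(400,200),interpolation=cv2.INTER_CUBIC)
o[400:,400:]=cv2.resize(sd[150:240,270:450],(400,200),interpolation=cv2.INTER_CUBIC)
cv2.imwrite("pics/p2.png",o); np.save("c2.npy",c,allow_pickle=True)
p=s['position']
print(w2px("wrist",[[.414,-.262,.026],[*p[:2],.026]],c))
```

```text
[ 0.41492485 -0.2614909   0.13580569] [3.13635825e+00 1.70624680e-01 1.24195599e-03] [-6.71892810e-01 -1.73719493e-01  2.07811441e+00  8.38702898e-05
  1.23621041e+00  7.90178832e-01]
[[313.01223105 199.75577395]
 [312.53312817 198.65180871]]
```

View pics/p2.png

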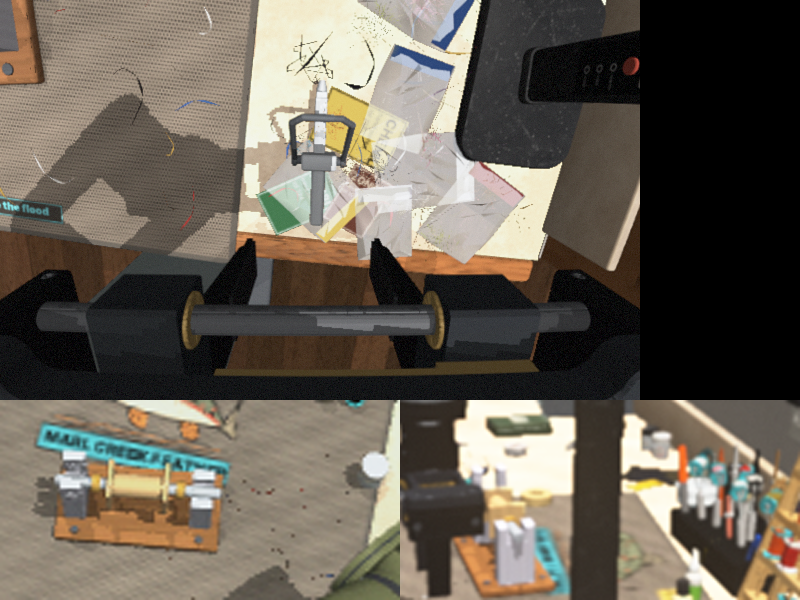

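The reel lies level in both notches. In the wrist view the pin's handle runs from (316,225) to (317,170) and its nose is at (321,82), with the bail open.

Run:
```python
from h import *
c=np.load("c2.npy",allow_pickle=True).item()
p=px2w("wrist",[(316.3,225),(317.5,171),(318.5,148),(321,82)],[.023,.023,.021,.006],c);print(p)
d=p[3]-p[0];print(np.arctan2(d[1],d[0]),np.hypot(*d[:2])); d/=np.hypot(*d[:2]);print(p[0]+d*.023)
```

```text
[[ 0.39052198 -0.2674646   0.023     ]
 [ 0.43844383 -0.26311984  0.023     ]
 [ 0.45735868 -0.2618521   0.021     ]
 [ 0.51000873 -0.25824577  0.006     ]]
0.07700105037615067 0.11984185490721903
[ 0.41345383 -0.26569533  0.01973737]
```

Request:
carry_out --steps '[{"x":-0.05,"y":-0.13,"z":-0.8,"roll":-0.03},{"x":-0.05,"y":-0.13,"z":-1.6,"roll":-0.03},{"x":-0.05,"y":-0.13,"z":-2.4,"roll":-0.03},{"x":-0.05,"y":-0.13,"z":-3.2,"roll":-0.03},{"x":-0.05,"y":-0.13,"z":-3.8,"roll":-0.03},{"x":-0.05,"y":-0.13,"z":-4.2,"roll":-0.03},{"x":-0.05,"y":-0.13,"z":-4.35,"roll":-0.03},{"x":-0.05,"y":-0.13,"z":-4.35,"roll":-0.03}]'

```text
time_s: 10.15
position: [0.4128, -0.2657, 0.0045]
tcp_rot: [-3.139, -0.121, 0.001]
force: [-0.1, -0.4, -0.6]
finger_gap: 0.0616
grip_force: 0.0
```

Request:
carry_out --gripper -1 --steps '[{"x":0,"y":0,"z":0,"roll":0},{"x":0,"y":0,"z":0,"roll":0},{"x":0,"y":0,"z":0,"roll":0},{"x":0,"y":0,"z":0,"roll":0},{"x":0,"y":0,"z":0,"roll":0},{"x":0,"y":0,"z":0,"roll":0},{"x":0,"y":0,"z":0,"roll":0},{"x":0,"y":0,"z":0,"roll":0}]'

```text
time_s: 10.95
position: [0.4128, -0.2658, 0.0047]
tcp_rot: [-3.139, -0.121, 0.0]
force: [-0.1, -0.3, 1.3]
finger_gap: 0.0118
grip_force: 30.0
```

Request:
carry_out --steps '[{"x":0,"y":0,"z":0.6,"roll":0},{"x":0,"y":0,"z":1.5,"roll":0},{"x":-0.1,"y":0.4,"z":2.6,"roll":0.01},{"x":-0.3,"y":1.4,"z":3.2,"roll":0.02},{"x":-0.5,"y":2.8,"z":3.2,"roll":0.03},{"x":-0.7,"y":4.2,"z":3.2,"roll":0.03},{"x":-0.9,"y":5.6,"z":3.2,"roll":0.03},{"x":-1.1,"y":7.0,"z":3.2,"roll":0.03}]'

```text
time_s: 11.75
position: [0.3788, -0.0543, 0.1002]
tcp_rot: [-3.137, -0.166, 0.001]
force: [0.9, 0.4, -2.3]
finger_gap: 0.0117
grip_force: 30.0
```

Request:
carry_out --steps '[{"x":-0.1,"y":1.4,"z":0,"roll":0},{"x":-0.2,"y":2.8,"z":0,"roll":0},{"x":-0.3,"y":4.2,"z":0,"roll":0},{"x":-0.4,"y":5.4,"z":0,"roll":0},{"x":-0.45,"y":6.3,"z":0,"roll":0},{"x":-0.45,"y":6.72,"z":0,"roll":0},{"x":-0.45,"y":6.72,"z":0,"roll":0},{"x":-0.45,"y":6.72,"z":0,"roll":0}]'

```text
time_s: 12.55
position: [0.3659, 0.1456, 0.1002]
tcp_rot: [3.136, 0.169, -0.002]
force: [0.7, 0.5, -2.0]
finger_gap: 0.0116
grip_force: 30.0
```

Run:
```python
from h import *
s=sense();print(s['position'],s['tcp_rot'],s['grip_force'])
c=calibration("wrist");w=get_image("wrist")[:,:,::-1]; t=get_image("top")[:,:,::-1]; sd=get_image("side")[:,:,::-1]
o=np.zeros((600,800,3),np.uint8)
o[:400]=cv2.resize(w[0:200,120:520],(800,400),interpolation=cv2.INTER_CUBIC)
o[400:,:400]=cv2.resize(t[185:255,230:370],(400,200),interpolation=cv2.INTER_CUBIC)
o[400:,400:]=cv2.resize(sd[150:230,220:380],(400,200),interpolation=cv2.INTER_CUBIC)
cv2.imwrite("pics/p3.png",o); np.save("c3.npy",c,allow_pickle=True);cv2.imwrite("w3.png",w)
```

```text
[0.36590277 0.1455558  0.10019611] [ 3.13648422e+00  1.68798929e-01 -1.59618249e-03] 29.999552071094513
```

View pics/p3.png

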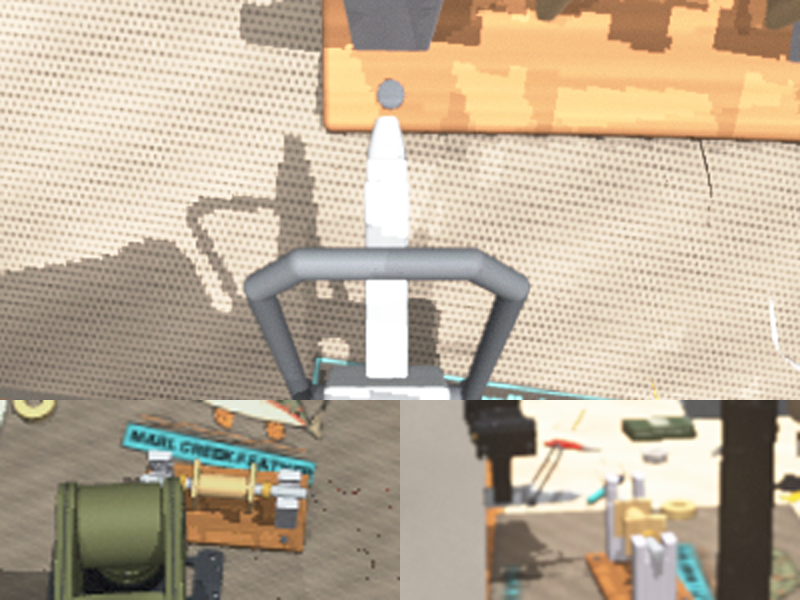

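The wrist crop shows the pin straight ahead. Its nose tip is at (388,118), the shank is centred at 387 at the head, the front upright's base edge runs from (358,48) to (431,48), and the foot's corner is at (326,130).

Run:
```python
from h import *
c=np.load("c3.npy",allow_pickle=True).item()
F=lambda p:[(120+(x-.5)/2,(y-.5)/2) for x,y in p]
a=.1066;ux=np.array([np.cos(a),np.sin(a)]);uy=np.array([-ux[1],ux[0]]);O=np.array([.5276,.0867])
def S(p): return np.c_[(p[:,:2]-O)@ux,(p[:,:2]-O)@uy,p[:,2]]
print("base edge",S(px2w("wrist",F([(358,48),(431,48)]),.012,c)),"expect -24, 89/63")
print("foot corner, right edge",S(px2w("wrist",F([(326,130),(790,140)]),.012,c)),"expect -50,100")
n=px2w("wrist",F([(388,118),(387,375)]),[.1005,.1085],c)
print("nose, shank@head",S(n))
```

```text
base edge [[-0.02311515  0.08539996  0.012     ]
 [-0.02305924  0.06030733  0.012     ]] expect -24, 89/63
foot corner, right edge [[-0.04989879  0.0969225   0.012     ]
 [-0.05114236 -0.0702154   0.012     ]] expect -50,100
nose, shank@head [[-0.05530027  0.07541789  0.1005    ]
 [-0.11458078  0.07558202  0.1085    ]]
```

Request:
carry_out --steps '[{"x":0.0,"y":-0.1,"z":-0.02,"roll":0},{"x":0.2,"y":-0.08,"z":-0.02,"roll":0},{"x":0.5,"y":-0.05,"z":-0.02,"roll":0},{"x":0.75,"y":-0.02,"z":-0.02,"roll":0},{"x":0.95,"y":0.0,"z":-0.02,"roll":0},{"x":1.15,"y":0.02,"z":-0.02,"roll":0},{"x":1.35,"y":0.045,"z":-0.02,"roll":0},{"x":1.5,"y":0.06,"z":-0.02,"roll":0}]'

```text
time_s: 13.5
position: [0.4119, 0.1477, 0.1]
tcp_rot: [3.137, 0.168, -0.0]
force: [-0.0, -0.2, -1.2]
finger_gap: 0.0117
grip_force: 30.0
```

Run:
```python
from h import *
s=sense();print(s['position'],s['force'],s['ft_torque'])
c=calibration("wrist");w=get_image("wrist")[:,:,::-1]; sd=get_image("side")[:,:,::-1]
o=np.zeros((600,800,3),np.uint8)
o[:400]=cv2.resize(w[0:200,120:520],(800,400),interpolation=cv2.INTER_CUBIC)
o[400:,:]=cv2.resize(sd[170:210,240:400],(800,200),interpolation=cv2.INTER_CUBIC)
cv2.imwrite("pics/p4.png",o); np.save("c4.npy",c,allow_pickle=True)
```

```text
[0.4118708  0.1477229  0.09998807] [-0.01610352 -0.23699745 -1.23453334] [-0.03293876  0.22128146  0.03385728]
```

View pics/p4.png

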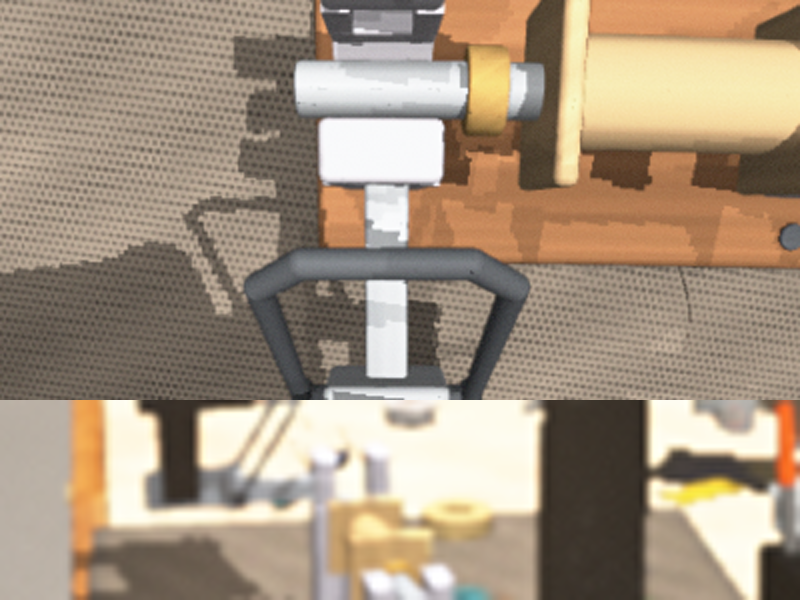

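The nose has entered the front horn without resistance. The pin is centred at 386 and the horn spans 319–444, so they agree within about 0.7 mm once depth is allowed for.

Request:
carry_out --steps '[{"x":0.2,"y":0.035,"z":0,"roll":0},{"x":0.4,"y":0.055,"z":0,"roll":0},{"x":0.6,"y":0.075,"z":0,"roll":0},{"x":0.8,"y":0.1,"z":0,"roll":0},{"x":1.0,"y":0.12,"z":0,"roll":0},{"x":1.15,"y":0.135,"z":0,"roll":0},{"x":1.3,"y":0.15,"z":0,"roll":0},{"x":1.35,"y":0.155,"z":0,"roll":0}]'

```text
time_s: 14.4
position: [0.4523, 0.1523, 0.1001]
tcp_rot: [-3.137, -0.168, -0.0]
force: [-0.2, -0.0, -1.3]
finger_gap: 0.0117
grip_force: 30.0
```

Request:
carry_out --steps '[{"x":0.04,"y":0.005,"z":0,"roll":0},{"x":0.08,"y":0.01,"z":0,"roll":0},{"x":0.12,"y":0.013,"z":0,"roll":0},{"x":0.15,"y":0.016,"z":0,"roll":0},{"x":0.18,"y":0.019,"z":0,"roll":0},{"x":0.18,"y":0.019,"z":0,"roll":0},{"x":0.18,"y":0.019,"z":0,"roll":0},{"x":0.18,"y":0.019,"z":0,"roll":0}]'

```text
time_s: 15.2
position: [0.4567, 0.1528, 0.0998]
tcp_rot: [3.137, 0.168, -0.002]
force: [-4.8, -0.0, 0.4]
finger_gap: 0.0118
grip_force: 30.0
```

Request:
carry_out --steps '[{"x":0,"y":0,"z":-0.03,"roll":0},{"x":0,"y":0,"z":-0.06,"roll":0},{"x":0,"y":0,"z":-0.06,"roll":0},{"x":0,"y":0,"z":-0.06,"roll":0},{"x":0,"y":0,"z":-0.06,"roll":0},{"x":0,"y":0,"z":-0.06,"roll":0},{"x":0,"y":0,"z":-0.06,"roll":0},{"x":0,"y":0,"z":-0.06,"roll":0}]'

```text
time_s: 16.0
position: [0.4567, 0.1528, 0.0979]
tcp_rot: [3.137, 0.168, -0.002]
force: [-5.4, -0.7, -0.0]
finger_gap: 0.0117
grip_force: 30.0
```

Request:
carry_out --gripper -0.2 --steps '[{"x":0,"y":0,"z":0,"roll":0},{"x":0,"y":0,"z":0,"roll":0},{"x":0,"y":0,"z":0,"roll":0},{"x":0,"y":0,"z":0,"roll":0},{"x":0,"y":0,"z":0,"roll":0},{"x":-0.1,"y":0,"z":0.5,"roll":0},{"x":-0.4,"y":0,"z":1.5,"roll":0},{"x":-0.6,"y":-0.05,"z":2.8,"roll":0}]'

```text
time_s: 16.8
position: [0.4375, 0.1511, 0.1812]
tcp_rot: [3.136, 0.168, -0.007]
force: [0.9, -0.5, 0.2]
finger_gap: 0.0378
grip_force: 0.0
```

Run:
```python
from h import *
s=sense();print(s['position'],s['tcp_rot'],s['force'])
c=calibration("wrist");w=get_image("wrist")[:,:,::-1]; sd=get_image("side")[:,:,::-1]
o=np.zeros((600,800,3),np.uint8)
o[:400,:640]=w
o[400:,:]=cv2.resize(sd[165:205,250:410],(800,200),interpolation=cv2.INTER_CUBIC)
cv2.imwrite("pics/p5.png",o); np.save("c5.npy",c,allow_pickle=True)
```

```text
[0.43753911 0.151051   0.18115664] [ 3.13642884  0.16784702 -0.00680124] [ 0.92393645 -0.47409507  0.23500779]
```

View pics/p5.png

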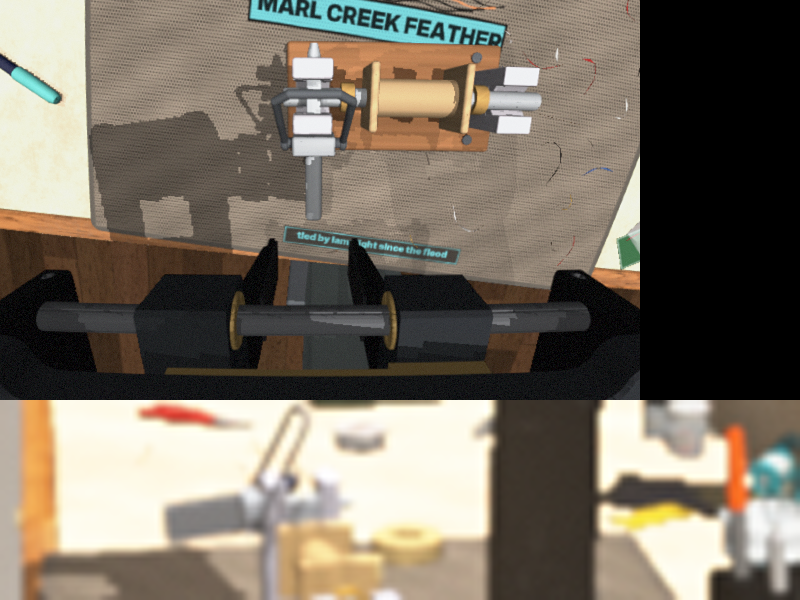

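The pin is home, with its shoulder against the front horn at (313,145), its nose out at (314,48) and its tail drooping slightly in the hole's clearance. The bail is open, with its cross wire above the slot.

Request:
carry_out --gripper -1 --steps '[{"x":0,"y":0,"z":0.3,"roll":0},{"x":0.3,"y":0.03,"z":0.5,"roll":0},{"x":0.8,"y":0.08,"z":0.5,"roll":0},{"x":1.4,"y":0.14,"z":0.5,"roll":0},{"x":2.0,"y":0.2,"z":0.5,"roll":0},{"x":2.4,"y":0.24,"z":0.5,"roll":0},{"x":2.4,"y":0.24,"z":0.5,"roll":0},{"x":2.4,"y":0.24,"z":0.5,"roll":0}]'

```text
time_s: 17.7
position: [0.5109, 0.1584, 0.1964]
tcp_rot: [3.137, 0.168, -0.003]
force: [-1.1, 1.1, -0.5]
finger_gap: 0.0005
grip_force: 0.0
```

Run:
```python
from h import *
s=sense();p=s['position'];print(p,s['force'],s['finger_gap'])
for X,z in [(-4,172),(-2,165),(5,160.5),(12,154),(18.5,147),(25,140),(30,133.5),(34,128),(36,125)]:
    w=np.array([.5203+.9943*X/1000,.1596+.1064*X/1000,z/1000+.001]); print(X,z,((w-p)/.03).round(2))
```

```text
[0.51090979 0.15843341 0.19642957] [-1.08378014  1.12357595 -0.49089703] 0.00048070924009193343
-4 172 [ 0.18  0.02 -0.78]
-2 165 [ 0.25  0.03 -1.01]
5 160.5 [ 0.48  0.06 -1.16]
12 154 [ 0.71  0.08 -1.38]
18.5 147 [ 0.93  0.1  -1.61]
25 140 [ 1.14  0.13 -1.85]
30 133.5 [ 1.31  0.15 -2.06]
34 128 [ 1.44  0.16 -2.25]
36 125 [ 1.51  0.17 -2.35]
```

Request:
carry_out --steps '[{"x":0.18,"y":0.02,"z":-0.5,"roll":0},{"x":0.18,"y":0.02,"z":-0.78,"roll":0},{"x":0.25,"y":0.03,"z":-1.0,"roll":0},{"x":0.36,"y":0.04,"z":-1.08,"roll":0},{"x":0.48,"y":0.06,"z":-1.16,"roll":0},{"x":0.6,"y":0.07,"z":-1.27,"roll":0},{"x":0.71,"y":0.08,"z":-1.38,"roll":0},{"x":0.82,"y":0.09,"z":-1.5,"roll":0}]'

```text
time_s: 18.5
position: [0.5366, 0.1613, 0.1524]
tcp_rot: [-3.137, -0.168, -0.002]
force: [1.7, 0.4, 1.9]
finger_gap: 0.0004
grip_force: 0.6
```

Request:
carry_out --steps '[{"x":0.11,"y":0.01,"z":-0.11,"roll":0},{"x":0.22,"y":0.02,"z":-0.23,"roll":0},{"x":0.32,"y":0.04,"z":-0.35,"roll":0},{"x":0.41,"y":0.05,"z":-0.46,"roll":0},{"x":0.49,"y":0.06,"z":-0.56,"roll":0},{"x":0.56,"y":0.07,"z":-0.66,"roll":0},{"x":0.62,"y":0.07,"z":-0.75,"roll":0},{"x":0.66,"y":0.07,"z":-0.8,"roll":0}]'

```text
time_s: 19.3
position: [0.5556, 0.1633, 0.1279]
tcp_rot: [3.137, 0.168, -0.001]
force: [-0.9, -0.2, -0.2]
finger_gap: -0.0001
grip_force: 0.0
```

Run:
```python
from h import *
s=sense();print(s['position'],s['force'])
c=calibration("wrist");w=get_image("wrist")[:,:,::-1]; sd=get_image("side")[:,:,::-1]; t=get_image("top")[:,:,::-1]
o=np.zeros((600,800,3),np.uint8)
o[:300,:480]=cv2.resize(w,(480,300))
o[:300,480:]=cv2.resize(t[170:250,250:335],(320,300),interpolation=cv2.INTER_CUBIC)
o[300:,:]=cv2.resize(sd[155:215,260:420],(800,300),interpolation=cv2.INTER_CUBIC)
cv2.imwrite("pics/p6.png",o)
```

```text
[0.55564161 0.16331152 0.12790222] [-0.8730807  -0.17820507 -0.16722432]
```

View pics/p6.png

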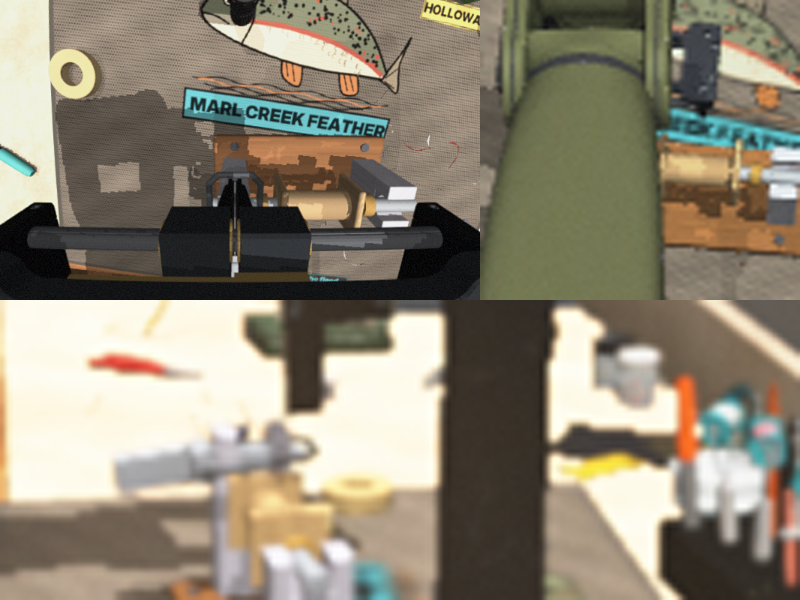

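The bail has snapped down, with its cross wire at (310,448) just beyond the nose in the side view. I'll retreat straight up and check.

Request:
carry_out --steps '[{"x":0,"y":0,"z":0.5,"roll":0},{"x":0,"y":0,"z":1.5,"roll":0},{"x":0,"y":0,"z":2.8,"roll":0},{"x":-0.7,"y":0,"z":3.8,"roll":0},{"x":-2.0,"y":0,"z":4.3,"roll":0},{"x":-3.3,"y":0,"z":4.3,"roll":0},{"x":-4.0,"y":0,"z":4.3,"roll":0},{"x":-4.0,"y":0,"z":4.3,"roll":0}]'

```text
time_s: 20.25
position: [0.4343, 0.1636, 0.2593]
tcp_rot: [-3.136, -0.169, -0.005]
force: [0.2, -0.3, 0.2]
finger_gap: 0.0005
grip_force: 0.0
```

Run:
```python
from h import *
s=sense();print(s['position'],s['force'])
c=calibration("wrist");w=get_image("wrist")[:,:,::-1]; sd=get_image("side")[:,:,::-1]
ux=np.array([.9943,.1064]);B=np.array([.5203,.1596])
# predicted cross-wire ends for pin tilt 0.085 and bail values
hx,hz=-.031,.0995
for v in (1.0,.88,.7):
    th=1-v+.085; X=hx+.073*np.cos(th);z=hz+.073*np.sin(th)
    P=[*(B+X*ux),z]; print(v,(w2px("wrist",[P],c)-[200,0])*[2.5,2.5],(w2px("side",[P])-[290,165])*[8,8]+[0,320])
o=np.zeros((600,800,3),np.uint8)
o[:320]=cv2.resize(w[100:260,200:520] if 0 else w[0:160,200:520],(640,320),interpolation=cv2.INTER_CUBIC)[:,:640].repeat(1,0) if 0 else cv2.resize(w[0:128,200:520],(800,320),interpolation=cv2.INTER_CUBIC)
o[320:]=cv2.resize(sd[165:200,290:390],(800,280),interpolation=cv2.INTER_CUBIC)
cv2.imwrite("pics/p7.png",o)
```

```text
[0.43425839 0.16358905 0.25930892] [ 0.20219135 -0.25551301  0.23382003]
1.0 [[319.87699103 115.15944283]] [[260.49379243 468.99647786]]
0.88 [[320.92371803 115.24178816]] [[257.47712919 448.45677629]]
0.7 [[322.47096978 121.8048307 ]] [[248.23206347 418.86958818]]
```

View pics/p7.png

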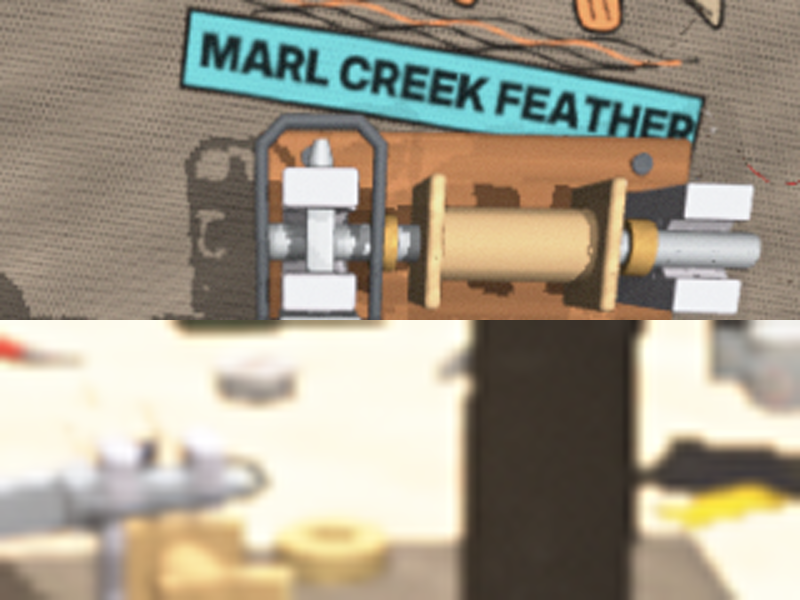

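The bail is shut: in the side view its cross wire is at (258,475), where 469 is predicted for a value of 1.0. The pin and reel are in place and the robot is clear, so I'm handing in.

```bash
python3 -c "
from bench import *
print(close_job())"
```

```text
the job is handed in; nothing more can be done
None
```

The job is handed in at about 20 s, with no verdict returned: the last pictures show the axle in both notches, the pin home and the bail shut, the arm is clear, and I did not measure the jar, tape roll or torch again after the start.

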